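Draw out and pin the test-box tray

TASK

The board in the grey test box has finished its test. With the fingertips only, gripping nothing, push the bolt by its red knob out of the tray's side, hook a fingertip behind the tray's turned-up front lip and draw the tray out to its stop, then push the bolt back fully home so that it pins the tray out. Leave the board lying in its nest without touching it, disturb none of the other things on the desk, and finish clear of the box.

Things in the scene. Friction and masses are not known exactly. Their poses are not given: they have to be found in the camera images.
- test_box: Grey sheet-metal test box, fixed; housing 128 mm deep (x), 143 wide (y), 78 high. Origin: on the desk, under the middle of the housing's front face. x points back into the housing (the tray comes out along -x), y to its left, z up. The bolt lies 36 mm in front of that face, on the right (-y) side. Between lip and housing the shut tray is open from above for 60 mm.
- tray_lip (a point): Middle of the top edge of the aluminium tray's turned-up front lip, on its rear side (facing the housing); moves with the tray; axes as the test box's. The lip is 114 mm wide, 4 mm thick (8 mm roll at the top), its top 37 to 40 mm above the desk; the tray's floor behind it is 13 mm above the desk. Side walls, 57 mm left and right of the middle, reach 34 mm above the desk.
- tray (a joint): How far the tray is drawn out, m: 0 shut (as at the start), 0.110 at its stop. Slides with about 1.5 N of friction and stays where it is left. It is locked (3 mm of play) while the bolt stands in one of the two holes in its right side wall (one for shut, one for fully out).
- bolt_knob (a point): Centre of the top of the upright round knob of the sliding bolt, right of the tray; moves with the bolt; axes as the test box's. Red upper 18 mm, 14 mm across; 8 mm across below. Its top is 63 mm above the desk; the bolt's rod and two guide collars below it reach 32 mm above the desk. The bolt slides along the test box's y.
- bolt (a joint): How far the bolt is drawn out of the tray, m: 0 fully home (0 to 0.004 at the start), 0.024 fully back; grows as the knob moves to the test box's right (-y); clear of the tray from 0.013. About 1.2 N of friction; stays where it is left. It goes home only if a hole faces it, that is with the tray shut or within 3 mm of its stop.
- tray_nest (a point): Middle of the black nest pad on the tray, where the board lies; 16 mm above the desk, 115 mm behind the lip; moves with the tray; axes as the test box's. Corner guides stand 25 mm above the desk.
- work_board: Loose blue and white circuit board, 72 x 78 x 9 mm, lying in the tray's nest (inside the housing at the start). Origin: centre of its underside.
- side_cutters: red-handled side cutters, 47 x 124 x 14 mm; loose, to be left alone. Origin: centre of its underside.
- long_nose: dark blue long-nose pliers, 47 x 147 x 14 mm; loose, to be left alone. Origin: centre of its underside.
- solder_sucker: blue solder pump, 19 x 154 x 22 mm; loose, to be left alone. Origin: centre of its underside.
- marker_pen: white and blue marker pen, 10 x 127 x 10 mm; loose, to be left alone. Origin: centre of its underside.
- braid_spool: flat yellow spool of copper braid, 51 mm across, 10 mm high; loose, to be left alone. Origin: centre of its underside.
- flux_jar: clear jar with an orange lid, 41 mm across, 50 mm high; loose, to be left alone. Origin: centre of its underside.
- screw_dish: small round steel dish of screws, 67 mm across, 13 mm high; loose, to be left alone. Origin: centre of its underside.
- tweezers: dark blue tweezers, 16 x 120 x 10 mm; loose, to be left alone. Origin: centre of its underside.

How it is judged:
By the outcome, as a careful person would: the job done as asked, in the order asked, and still so for the second after the job is handed in, with the robot touching nothing.
It also fails if it takes over 45 s, if anything falls off the work surface, if the arm or the gripper's body presses on something with over 40 N, if the wrist force passes 120 N, or if a joint passes its speed limit or range.

ROBOT

A 6-joint arm with a two-finger parallel gripper is mounted at the origin on a cart in front of the work surface, level with it; the furniture and walls round the work are solid. World frame = base frame: x ahead of the robot, y to its left, z up, the work surface at z = 0. Lengths are in m, angles in rad, forces in N, time in s.
With the tool pointing down it reaches from about 0.275 to 0.825 m from the base axis. Payload 4.9 kg.
Tool frame: the origin (TCP) lies midway between the tips of the shut fingers; the grasp point (between the pads) lies 19 mm behind it; z points along the fingers, y is the line along which they close (so a half turn about z gives the same grasp; the last joint's range is limited). The gripper opens to 85 mm and grips with 20 to 120 N. Pads are 22 mm wide; open, the fingers measure 114 mm over their backs; the gripper's body (76 mm by 85 mm) begins 54 mm behind the grasp point. The pads swing forward as they close: fully open they stand 13 mm farther back than shut.
Start: joints at [1.026, 0.326, -0.193, 1.052, 0, 1.437], TCP at [0.22, 0.504, 0.211] pointing down, gripper open.
Joint ranges: [-2.65, 2.65], [-0.97, 1.79], [-1.3, 1.35], [-1.93, 2.1], [-1.47, 1.37], [-3.14, 3.14]. Speed limits (rad/s): [2.57, 2.57, 3.14, 3.14, 3.14, 3.14].

INTERFACE

Orientations are given as a rotation vector (axis times angle).
In Python, from plant import ctrl gives the robot as it stands.
- The arm moves only by the tool apply_moves, never from a script. Its arguments are lists of equal length, an entry for each row: "travel": the shift along the world's x, y, z in cm, a list of three; "delta_rot": the turn, a rotation vector about the world's x, y, z in degrees, a list of three; "grip": the finger opening in cm, from 0 to 8.54. In form: {"travel": [[tx, ty, tz], ...], "delta_rot": [[ax, ay, az], ...], "grip": [grip, ...]}. A call has 1 to 8 rows; each row is the pose to reach, as a shift and turn from the pose commanded when the call began; what a row does not reach only later rows make up. A row lasts 1/10 s, in which the tool goes at most 50 mm and 8.59 degrees, less where a joint would pass 70% of its speed; a pose out of reach is approached as far as the arm can. A call with a gripper value outside its range is refused whole. The fingers move at their own pace and stop on an object; the grip force is fixed at half the most. Time passes only in rows, so rows that repeat a pose let the fingers close. It gives the time, the measured TCP pose, the force, the opening and the grip force at its end, in the units of the state.
- ctrl.observe(): the state, without advancing time (a new reading comes with each control period).
- ctrl.capture(name): name is "scene" or "top" or "wrist"; returns a dict with "frame" (384x512x3 uint8, red, green, blue), "depth" (384x512 float32, m along the optical axis (not along the pixel's ray), 0 where there is no reading), "vfov" (degrees; the focal length in pixels is half the picture's height over the tangent of half this angle, whatever the lens; pixels are square), "cx", "cy" (the principal point, pixels), "D" ([k1, k2, p1, p2, k3] as OpenCV has them; the pictures are not rectified), "R" (3x3) and "t" (3): a world point X has camera coordinates R X + t. Camera axes: x right, y down, z forward; pixel columns grow to the right and rows downward; lengths in m; the calibration is good to about 2 mm. A picture is of the moment at which its call begins.
- ctrl.sign_off(): hands the job in; it is judged then, once.
The state is a dict: "clock": time; "q": joint angles; "qd": joint speeds; "joint_torque": joint torques, N m; "tcp_pos": TCP position; "tool_rot": TCP orientation; "contact_force": force on the tool from outside, world axes, zero at the start; "torque": the same for the moment, N m; "gripper_width": finger opening in m; "gripper_force": force on a finger pad.
Only numpy, scipy, OpenCV 4.12 (cv2) and the standard library are available. Lean on these libraries where they do the work, as an engineer would, in place of code of your own. Each camera call takes 0.05 s, during which the arm holds its last target. There are 200 camera calls.

## Working session

There is one attempt and no reset: what is moved stays moved. The work goes in short steps, Python scripts to look and compute and a tool call to move; the robot and the scene stay as the last step left them, time stands still between calls to the robot, and variables do not carry over. Pictures are saved under pics/ and viewed, at most 13 in all, crops included, and the job is handed in when it is done.

Besides the shell and the picture viewer there is one more tool, called after ">>>" in YAML: its name, and indented under it one key for each argument. apply_moves: Moves the arm, as the interface text tells. Its arguments: {"type":"object","properties":{"travel":{"type":"array"},"delta_rot":{"type":"array"},"grip":{"type":"array"}},"required":["travel","delta_rot","grip"]}

```bash
mkdir -p pics; cat > h.py <<'E'
import numpy as np,cv2
from plant import ctrl
def cap(n,f):
    c=ctrl.capture(n); cv2.imwrite(f'pics/{f}.png',c['frame'][:,:,::-1]); np.savez(f'pics/{f}.npz',**c); return c
def world(c):
    h,w=c['depth'].shape; f=h/2/np.tan(np.radians(c['vfov'])/2)
    K=np.array([[f,0,c['cx']],[0,f,c['cy']],[0,0,1.]])
    u,v=np.meshgrid(np.arange(w),np.arange(h))
    p=cv2.undistortPoints(np.stack([u,v],-1).reshape(-1,1,2).astype(float),K,np.array(c['D'],float)).reshape(h,w,2)
    d=c['depth'][...,None]; P=np.concatenate([p*d,d],-1)
    return (P-np.array(c['t']))@np.array(c['R'])
E
python3 - <<'E'
from h import *
o=ctrl.observe();print(o['tcp_pos'],o['tool_rot'],o['clock'])
a=cap('top','t0');b=cap('scene','s0')
cv2.imwrite('pics/ts.png',cv2.resize(np.vstack([a['frame'],b['frame']])[:,:,::-1],(400,600),interpolation=cv2.INTER_AREA))
for c in(a,b):
    W=world(c);F=c['frame'].astype(int)
    m=(F[...,0]>120)&(F[...,1]<60)&(F[...,2]<60)&(W[...,2]>.04)&(W[...,2]<.075)&(c['depth']>0)
    print(m.sum(),np.median(W[m],0) if m.any() else'',np.argwhere(m).mean(0) if m.any() else '')
E
```

```text
[0.21929854 0.50372522 0.20981014] [-6.40628753e-01 -3.07500047e+00  2.52121764e-03] 0.0
36 [ 0.95595233 -0.01383967  0.04612858] [ 95.69444444 305.58333333]
21 [ 0.85313332 -0.0092989   0.04479174] [175.9047619  327.52380952]
```

View pics/t0.png

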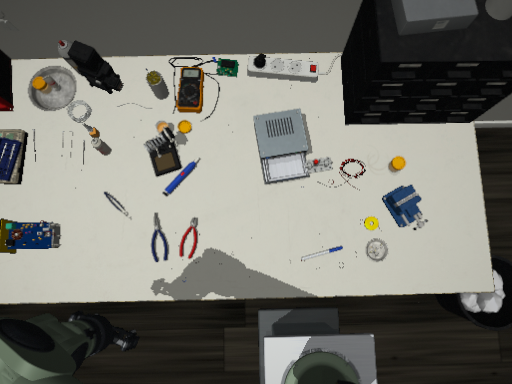

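View pics/s0.png

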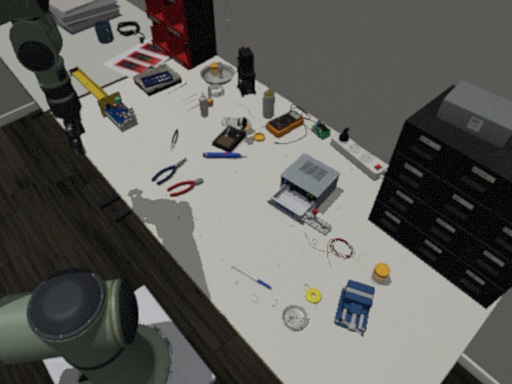

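Top view: box housing at about (283,133), open tray at (285,168) with its lip near row 180, and the bolt to its right near (318,164). Next I'll fit the box's pose from depth.

```bash
python3 - <<'E'
from h import *
for n in('t0','s0'):
    c=dict(np.load(f'pics/{n}.npz'));W=world(c);F=c['frame'].astype(int);ok=c['depth']>0
    reg=np.zeros(ok.shape,bool)
    if n=='t0': reg[100:190,245:335]=1
    else: reg[145:240,260:345]=1
    m=reg&ok&(W[...,2]>.066)&(W[...,2]<.09)
    r=cv2.minAreaRect(W[m][:,:2].astype(np.float32));print(n,m.sum(),np.median(W[m][:,2]),r);print(cv2.boxPoints(r))
    k=reg&ok&(F[...,0]>F[...,1]+60)&(F[...,0]>F[...,2]+60)
    for p in np.argwhere(k): print(p,W[tuple(p)].round(3),F[tuple(p)])
a=cv2.imread('pics/t0.png')[95:195,240:345];b=cv2.imread('pics/s0.png')[145:245,255:360]
cv2.imwrite('pics/z.png',cv2.resize(np.hstack([a,b]),(798,380),interpolation=cv2.INTER_CUBIC))
E
```

```text
t0 2063 0.07770739736656686 ((0.7205386757850647, 0.08515073359012604), (0.16902129352092743, 0.15751633048057556), 8.401993751525879)
[[ 0.6254271   0.15071514]
 [ 0.648443   -0.00511062]
 [ 0.8156502   0.01958632]
 [ 0.79263437  0.17541209]]
[159 315] [ 0.676 -0.015  0.001] [163  98  92]
[159 316] [ 0.673 -0.017  0.009] [172 106  99]
[160 314] [ 0.657 -0.004  0.057] [139  73  69]
[160 315] [ 0.655 -0.006  0.063] [187  29  21]
[160 316] [ 0.656 -0.009  0.062] [189  19   8]
[160 317] [ 0.655 -0.012  0.063] [175  67  62]
[161 314] [ 0.653 -0.003  0.061] [145  24  19]
[161 315] [ 0.653 -0.006  0.059] [194  26  18]
[161 316] [ 0.652 -0.009  0.062] [196  25  17]
[161 317] [ 0.652 -0.011  0.065] [185  17   8]
[162 314] [ 0.65  -0.003  0.059] [120  27  24]
[162 315] [ 0.648 -0.005  0.066] [175  23  16]
[162 316] [ 0.649 -0.008  0.065] [178  24  16]
[162 317] [ 0.65  -0.012  0.061] [147  22  16]
[163 315] [ 0.647 -0.006  0.059] [115  10   4]
[163 316] [ 0.647 -0.009  0.059] [117  21  17]
s0 1431 0.07696900522426456 ((0.7352221012115479, 0.09795185178518295), (0.13432292640209198, 0.14377865195274353), 8.232553482055664)
[[0.6584588  0.15948342]
 [0.67904663 0.01718641]
 [0.8119854  0.03642029]
 [0.7913976  0.17871729]]
[209 314] [ 0.649 -0.002  0.063] [139  46  46]
[209 315] [ 0.652 -0.003  0.062] [164  38  37]
[209 316] [ 0.654 -0.005  0.062] [159  35  30]
[209 317] [ 0.699  0.02  -0.001] [132  64  61]
[210 314] [ 0.647 -0.003  0.061] [147  26  22]
[210 315] [ 0.649 -0.005  0.062] [170  33  26]
[210 316] [ 0.651 -0.008  0.062] [169  33  27]
[210 317] [ 0.654 -0.009  0.062] [143  56  52]
[211 314] [ 0.645 -0.006  0.061] [122  26  23]
[211 315] [ 0.646 -0.009  0.063] [141  22  14]
[211 316] [ 0.648 -0.011  0.063] [140  21  19]
[211 317] [ 0.652 -0.011  0.06 ] [120  55  54]
[212 314] [ 0.646 -0.006  0.055] [83 19 20]
[212 315] [ 0.646 -0.009  0.058] [93 11 10]
```

View pics/z.png

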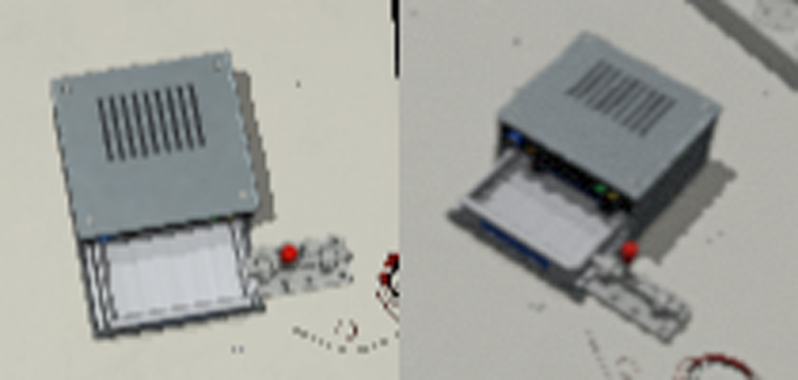

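The box is yawed about +8.3°, with its origin near (0.672, 0.089). The knob is at (0.650, -0.007), which is x = -35 mm in the box frame and matches the given 36 mm. I'll move above the spot left of the knob with the fingers shut.

>>> apply_moves:
  travel:
    - [5, -6, 0]
    - [10, -11, 0]
    - [14, -16, 0]
    - [18, -20, 0]
    - [22, -25, 0]
    - [26, -29, 0]
    - [30, -34, 0]
    - [34, -38, 0]
  delta_rot:
    - [0, 0, 4]
    - [0, 0, 8]
    - [0, 0, 12]
    - [0, 0, 16]
    - [0, 0, 20]
    - [0, 0, 24]
    - [0, 0, 28]
    - [0, 0, 31.8]
  grip: [0, 0, 0, 0, 0, 0, 0, 0]

```text
clock: 0.9
tcp_pos: [0.4863, 0.2037, 0.2104]
tool_rot: [0.231, -3.133, -0.0]
contact_force: [0.9, 1.3, -0.7]
gripper_width: -0.0
gripper_force: 0.0
```

>>> apply_moves:
  travel:
    - [3, -4, 0]
    - [6, -8, -1]
    - [9, -11, -3]
    - [11, -14, -4]
    - [11, -14, -4]
    - [11, -14, -4]
  delta_rot:
    - [0, 0, 0]
    - [0, 0, 0]
    - [0, 0, 0]
    - [0, 0, 0]
    - [0, 0, 0]
    - [0, 0, 0]
  grip: [0, 0, 0, 0, 0, 0]

```text
clock: 1.5
tcp_pos: [0.5949, 0.065, 0.1696]
tool_rot: [0.224, -3.131, -0.001]
contact_force: [0.2, 0.8, 0.1]
gripper_width: -0.0002
gripper_force: 0.0
```

```bash
cat > m.py <<'E'
from h import *
import sys
def meas(f):
    c=cap('wrist',f); o=ctrl.observe(); print('tcp',o['tcp_pos'].round(4),'cl',o['clock'],'f',np.round(o['contact_force'],1),'cam',(-np.array(c['R']).T@c['t']).round(3))
    W=world(c);F=c['frame'].astype(int);ok=(c['depth']>0)
    k=ok&(F[...,0]>F[...,1]+60)&(F[...,0]>F[...,2]+60)&(W[...,2]>.056)&(W[...,2]<.07)&(abs(W[...,0]-.65)<.05)&(abs(W[...,1])<.06)
    if k.sum()>5: print('knob',k.sum(),((W[k].min(0)+W[k].max(0))/2).round(4),np.ptp(W[k],axis=0).round(3))
    return c,W,ok
if __name__=='__main__':
    c,W,ok=meas(sys.argv[1])
    m=ok&(W[...,2]>.072)&(W[...,2]<.083)&(abs(W[...,0]-.73)<.1)&(abs(W[...,1]-.09)<.1)
    r=cv2.minAreaRect(W[m][:,:2].astype(np.float32));print(m.sum(),np.median(W[m][:,2]),r);print(cv2.boxPoints(r))
E
python3 m.py w1
```

```text
tcp [0.5948 0.0658 0.1702] cl 1.55 f [ 0.4 -0.1 -0.2] cam [0.524 0.054 0.333]
knob 35 [ 0.6522 -0.0077  0.0633] [0.007 0.007 0.003]
804 0.07810289573688946 ((0.7119445204734802, 0.09068243205547333), (0.08131028711795807, 0.14219136536121368), 8.444756507873535)
[[0.66128933 0.15503684]
 [0.682171   0.01438713]
 [0.7625997  0.02632803]
 [0.74171805 0.16697773]]
```

View pics/w1.png

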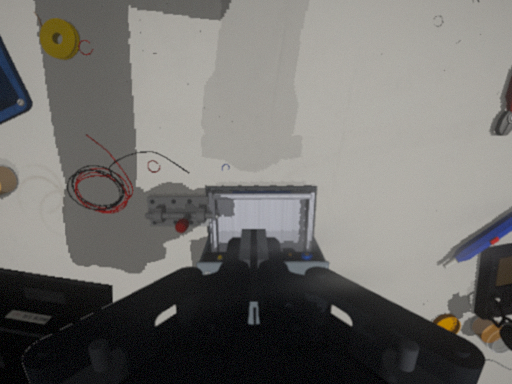

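The wrist view shows the knob at (181,226), the tray lip along row 188, and shut fingers at (253,240). The knob measures about (0.6515, -0.0075, 0.063), so its height is right. I'll descend to its left.

>>> apply_moves:
  travel:
    - [2.6, -1.9, -2]
    - [5.1, -3.8, -4]
    - [5.1, -3.8, -8]
    - [5.1, -3.8, -12]
    - [5.1, -3.8, -12]
    - [5.1, -3.8, -12]
  delta_rot:
    - [0, 0, 0]
    - [0, 0, 0]
    - [0, 0, 0]
    - [0, 0, 0]
    - [0, 0, 0]
    - [0, 0, 0]
  grip: [0, 0, 0, 0, 0, 0]

```text
clock: 2.15
tcp_pos: [0.6458, 0.0289, 0.0512]
tool_rot: [0.229, -3.132, -0.001]
contact_force: [0.2, -0.7, 0.8]
gripper_width: -0.0
gripper_force: 0.0
```

```bash
python3 m.py w2|head -2
```

```text
tcp [0.6474 0.0286 0.0528] cl 2.2 f [ 0.8 -0.3 -0. ] cam [0.575 0.018 0.215]
knob 66 [ 0.653  -0.0083  0.0632] [0.009 0.008 0.003]
```

View pics/w2.png

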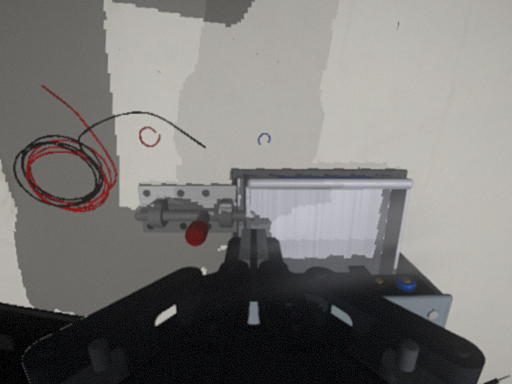

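The finger stands at (255,240), just left of the red knob at (196,233). I'll push along box -y.

>>> apply_moves:
  travel:
    - [0.1, -0.8, -0.2]
    - [0.2, -1.5, -0.2]
    - [0.3, -2.0, -0.2]
    - [0.4, -2.5, -0.2]
    - [0.4, -3.0, -0.2]
    - [0.5, -3.3, -0.2]
    - [0.5, -3.3, -0.2]
  delta_rot:
    - [0, 0, 0]
    - [0, 0, 0]
    - [0, 0, 0]
    - [0, 0, 0]
    - [0, 0, 0]
    - [0, 0, 0]
    - [0, 0, 0]
  grip: [0, 0, 0, 0, 0, 0, 0]

```text
clock: 2.9
tcp_pos: [0.6516, -0.006, 0.0485]
tool_rot: [0.225, -3.134, 0.0]
contact_force: [-0.5, 0.8, -0.3]
gripper_width: 0.0
gripper_force: 0.0
```

```bash
python3 m.py w3|head -2
```

```text
tcp [ 0.6515 -0.0057  0.0485] cl 2.95 f [ 0.2 -0.6 -0.6] cam [ 0.581 -0.017  0.212]
4045 0.07812941613504061 ((0.6737807393074036, 0.077424056828022), (0.18253354728221893, 0.0480155274271965), 80.44554138183594)
```

```bash
sed -i "s/k=ok.*/k=ok\&(F[...,0]>2*F[...,1]+12)\&(F[...,0]>2*F[...,2]+12)\&(W[...,2]>.035)\&(W[...,2]<.07)\&(abs(W[...,0]-.65)<.05)\&(abs(W[...,1])<.08)/" m.py; python3 m.py w4|head -2
```

```text
tcp [ 0.6514 -0.0055  0.0485] cl 3.0 f [-0.5 -0.1 -0.7] cam [ 0.58  -0.017  0.212]
3976 0.07811807763692108 ((0.6730716824531555, 0.07778498530387878), (0.18384157121181488, 0.04844522848725319), 79.60169982910156)
```

View pics/w4.png

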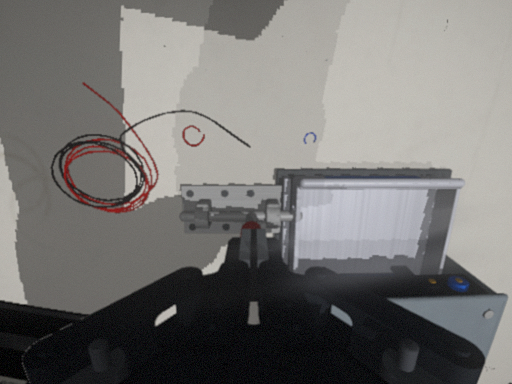

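```bash
python3 - <<'E'
from h import *
for n in('w2','w4'):
    c=dict(np.load(f'pics/{n}.npz'));W=world(c);F=c['frame'].astype(int)
    print(n)
    for r in range(212,262,4):
        print(r,[(tuple((W[r,u]*1000).round().astype(int)) ,F[r,u,0]-F[r,u,1]) for u in((180,188,196,204,248,256) if n=='w2' else (232,240,246,252,258,266))])
a=cv2.imread('pics/w2.png')[180:300,170:330];b=cv2.imread('pics/w4.png')[180:300,170:330]
cv2.imwrite('pics/z2.png',cv2.convertScaleAbs(cv2.resize(np.hstack([a,b]),(800,300),interpolation=cv2.INTER_CUBIC),alpha=2))
E
```

```text
w2
212 [((np.int64(652), np.int64(-26), np.int64(26)), np.int64(1)), ((np.int64(652), np.int64(-20), np.int64(26)), np.int64(2)), ((np.int64(651), np.int64(-14), np.int64(26)), np.int64(0)), ((np.int64(649), np.int64(-8), np.int64(28)), np.int64(1)), ((np.int64(642), np.int64(24), np.int64(35)), np.int64(-2)), ((np.int64(649), np.int64(31), np.int64(13)), np.int64(-2))]
216 [((np.int64(655), np.int64(-26), np.int64(27)), np.int64(1)), ((np.int64(654), np.int64(-20), np.int64(27)), np.int64(-3)), ((np.int64(653), np.int64(-14), np.int64(28)), np.int64(-2)), ((np.int64(649), np.int64(-7), np.int64(35)), np.int64(1)), ((np.int64(645), np.int64(24), np.int64(34)), np.int64(0)), ((np.int64(652), np.int64(31), np.int64(13)), np.int64(-2))]
220 [((np.int64(658), np.int64(-25), np.int64(27)), np.int64(3)), ((np.int64(658), np.int64(-20), np.int64(26)), np.int64(0)), ((np.int64(651), np.int64(-12), np.int64(39)), np.int64(15)), ((np.int64(650), np.int64(-6), np.int64(41)), np.int64(-1)), ((np.int64(648), np.int64(25), np.int64(34)), np.int64(1)), ((np.int64(656), np.int64(32), np.int64(13)), 
[... 7840 characters left out ...]
p.int64(2)), ((np.int64(643), np.int64(-14), np.int64(103)), np.int64(0)), ((np.int64(642), np.int64(-11), np.int64(104)), np.int64(-2)), ((np.int64(641), np.int64(-9), np.int64(104)), np.int64(7)), ((np.int64(641), np.int64(-6), np.int64(103)), np.int64(-1)), ((np.int64(641), np.int64(-2), np.int64(103)), np.int64(-1))]
260 [((np.int64(641), np.int64(-17), np.int64(110)), np.int64(1)), ((np.int64(641), np.int64(-14), np.int64(109)), np.int64(-3)), ((np.int64(642), np.int64(-11), np.int64(107)), np.int64(-2)), ((np.int64(641), np.int64(-9), np.int64(108)), np.int64(0)), ((np.int64(641), np.int64(-6), np.int64(107)), np.int64(-3)), ((np.int64(640), np.int64(-3), np.int64(107)), np.int64(-5))]
```

View pics/z2.png

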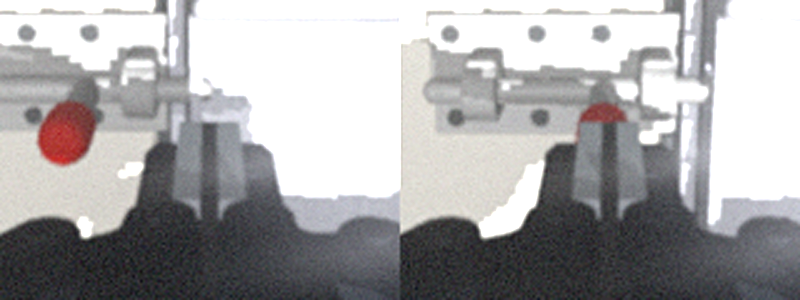

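The wrist depth shows the fingertips ending at z≈0.077, while the reported TCP is 0.0485. The finger passed just above the knob without touching it. I'll back off, descend part way, and re-measure the true tip height.

>>> apply_moves:
  travel:
    - [-0.2, 1.7, 0]
    - [-0.5, 3.5, 0]
    - [-0.5, 3.5, -0.6]
    - [-0.5, 3.5, -1.1]
    - [-0.5, 3.5, -1.1]
  delta_rot:
    - [0, 0, 0]
    - [0, 0, 0]
    - [0, 0, 0]
    - [0, 0, 0]
    - [0, 0, 0]
  grip: [0, 0, 0, 0, 0]

```text
clock: 3.5
tcp_pos: [0.6457, 0.03, 0.0365]
tool_rot: [0.227, -3.132, -0.0]
contact_force: [-0.4, 0.1, -0.7]
gripper_width: 0.0001
gripper_force: 0.0
```

```bash
cat > tip.py <<'E'
from m import *
c,W,ok=meas(sys.argv[1])
T=ctrl.observe()['tcp_pos']
# lowest finger points near the tcp, column by column
m=ok&(np.hypot(W[...,0]-T[0],W[...,1]-T[1])<.022)&(W[...,2]>T[2]-.005)&(W[...,2]<T[2]+.06)
zs=np.sort(W[m][:,2]); print('tip z',zs[:200:20].round(4))
for b in np.arange(0,.05,.004):
    s=m&(abs(W[...,2]-zs[10]-b)<.002)
    if s.sum()>5: print(round(b,3),s.sum(),(W[s].min(0)-T).round(4),(W[s].max(0)-T).round(4))
np.save('pics/x.npy',0)
E
python3 tip.py w5
python3 - <<'E'
import sys; sys.path.insert(0,'.')
import os; os.chdir('.')
from h import *
for n in('top','scene'):
    c=ctrl.capture(n);W=world(c);T=ctrl.observe()['tcp_pos'];D=W-T
    m=(c['depth']>0)&(np.hypot(D[...,0],D[...,1])<.03)&(D[...,2]>-.01)&(D[...,2]<.1)
    if n=='scene':
        print(m.sum()); v,u=np.argwhere(m).mean(0).astype(int); print(v,u)
        cv2.imwrite('pics/z3.png',cv2.resize(c['frame'][v-60:v+60,u-80:u+80,::-1],(800,600),interpolation=cv2.INTER_CUBIC))
E
```

```text
tcp [0.646  0.0297 0.0369] cl 3.55 f [ 0.6  0.8 -0.9] cam [0.575 0.019 0.2  ]
knob 314 [ 0.6519 -0.0075  0.0602] [0.011 0.012 0.01 ]
tip z [0.0319 0.0327 0.0336 0.0339 0.0342 0.0343 0.0345 0.0348 0.035  0.0361]
0.0 110 [-0.0204 -0.0214 -0.005 ] [ 0.0077 -0.0037 -0.0025]
0.004 71 [-0.0204 -0.009  -0.0025] [ 0.0016 -0.004  -0.0007]
0.028 15 [-0.0113 -0.0081  0.0242] [-0.0096  0.0046  0.0254]
0.032 95 [-0.0117 -0.0129  0.0255] [-0.0049  0.0104  0.0295]
0.036 160 [-0.012  -0.0146  0.0295] [-0.0041  0.0122  0.0335]
0.04 182 [-0.0119 -0.0145  0.0335] [-0.0042  0.0123  0.0375]
0.044 187 [-0.0119 -0.0147  0.0375] [-0.0039  0.0122  0.0415]
0.048 210 [-0.0117 -0.0147  0.0415] [-0.0039  0.0121  0.0455]
244
199 305
```

View pics/z3.png

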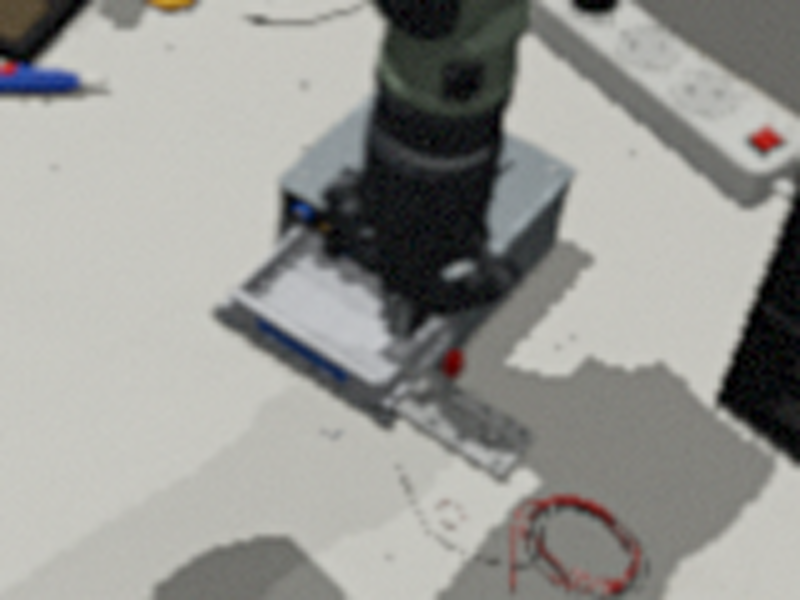

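The knob is still at (0.652, -0.0075). The scene crop shows the gripper standing over the tray, left of the knob. The tip is about 25 mm above the reported TCP, so I'll check how low the wider gripper parts hang relative to the tip before going lower.

```bash
python3 - <<'E'
from h import *
c=dict(np.load('pics/w5.npz'));W=world(c);T=np.array([.646,.0297,.0369]);D=W-T
R=np.array([[.9895,.1444],[-.1444,.9895]]);B=D[...,:2]@R.T
for lo,hi in((-.07,-.05),(-.05,-.03),(-.03,-.016),(-.016,-.008),(-.008,0),(0,.008),(.008,.016),(.016,.03),(.03,.05),(.05,.07)):
    m=(c['depth']>0)&(B[...,1]>lo)&(B[...,1]<hi)&(W[...,2]>.05)&(W[...,2]<.19)&(c['depth']<.17)&(abs(B[...,0])<.08)&((c['frame'].max(-1)<75)|(abs(B[...,1])<.009))&(c['frame'][...,0]<90)
    if m.any():
        i=np.argsort(D[m][:,2])[:5]; print(lo,hi,m.sum(),D[m][i,2].round(3),B[m][i,0].round(3))
E
```

```text
-0.07 -0.05 2423 [0.091 0.091 0.092 0.092 0.093] [-0.011 -0.011 -0.011 -0.012 -0.012]
-0.05 -0.03 7577 [0.013 0.013 0.013 0.013 0.013] [-0.004 -0.003 -0.005 -0.003  0.   ]
-0.03 -0.016 3552 [0.06  0.062 0.062 0.062 0.062] [-0.006 -0.007 -0.006 -0.007 -0.007]
-0.016 -0.008 3723 [0.028 0.028 0.028 0.028 0.028] [-0.006 -0.007 -0.007 -0.007 -0.006]
-0.008 0 3960 [0.022 0.022 0.023 0.023 0.023] [0.04 0.04 0.04 0.04 0.04]
0 0.008 4039 [0.023 0.024 0.024 0.024 0.025] [ 0.039 -0.01   0.038  0.039  0.038]
0.008 0.016 3591 [0.028 0.028 0.028 0.029 0.029] [-0.007 -0.007 -0.007 -0.007 -0.007]
0.016 0.03 3455 [0.062 0.062 0.062 0.062 0.062] [-0.007 -0.007 -0.007 -0.007 -0.007]
0.03 0.05 7424 [0.026 0.026 0.026 0.027 0.027] [0.04  0.039 0.039 0.04  0.038]
0.05 0.07 2111 [0.029 0.03  0.03  0.03  0.031] [0.041 0.039 0.04  0.04  0.039]
```

Relative to the TCP, the linkages sit at +62 mm and the body at +73 mm or more, so there is room to lower. I'll drop the tip to about 0.046 and push.

>>> apply_moves:
  travel:
    - [0, 0, -0.8]
    - [0, 0, -1.6]
    - [0.2, -1.2, -1.6]
    - [0.3, -1.8, -1.6]
    - [0.4, -2.4, -1.6]
    - [0.4, -3.0, -1.6]
    - [0.5, -3.6, -1.6]
    - [0.5, -3.6, -1.6]
  delta_rot:
    - [0, 0, 0]
    - [0, 0, 0]
    - [0, 0, 0]
    - [0, 0, 0]
    - [0, 0, 0]
    - [0, 0, 0]
    - [0, 0, 0]
    - [0, 0, 0]
  grip: [0, 0, 0, 0, 0, 0, 0, 0]

```text
clock: 4.45
tcp_pos: [0.6518, -0.0074, 0.0218]
tool_rot: [-0.225, 3.133, -0.001]
contact_force: [0.1, -0.0, 0.1]
gripper_width: -0.0001
gripper_force: 0.0
```

```bash
python3 m.py w6|head -2
```

```text
tcp [ 0.6518 -0.0073  0.0218] cl 4.5 f [-0.8 -0.4  0.6] cam [ 0.581 -0.018  0.185]
knob 378 [ 0.6551 -0.0287  0.0577] [0.012 0.01  0.014]
```

The knob moved about 21 mm, so the bolt is clear of the tray (13 mm needed). I'll lift, go over the gap behind the lip, and measure the lip's rear edge.

>>> apply_moves:
  travel:
    - [0, 0.4, 1]
    - [0, 0.6, 4]
    - [-1.2, 4.6, 5]
    - [-2.4, 8.8, 5]
    - [-2.4, 8.8, 4]
    - [-2.4, 8.8, 4]
  delta_rot:
    - [0, 0, 0]
    - [0, 0, 0]
    - [0, 0, 0]
    - [0, 0, 0]
    - [0, 0, 0]
    - [0, 0, 0]
  grip: [0, 0, 0, 0, 0, 0]

```text
clock: 5.1
tcp_pos: [0.6267, 0.0829, 0.0614]
tool_rot: [0.23, -3.132, 0.001]
contact_force: [-0.3, -0.1, 0.2]
gripper_width: 0.0001
gripper_force: 0.0
```

```bash
cat > lip.py <<'E'
from m import *
c,W,ok=meas(sys.argv[1])
O=np.array([.672,.087]);R=np.array([[.9895,.1444],[-.1444,.9895]])
B=(W[...,:2]-O)@R.T
m=ok&(W[...,2]>.035)&(W[...,2]<.044)&(abs(B[...,1])<.045)&(B[...,0]<-.03)&(B[...,0]>-.21)
print(m.sum(),'lip box x pct',np.percentile(B[m][:,0],[2,10,50,90,98]).round(4),np.median(W[m][:,2]))
T=ctrl.observe()['tcp_pos'];print('tcp box',(R@(T[:2]-O)).round(4))
w=ok&(W[...,2]>.03)&(W[...,2]<.044)&(abs(B[...,1])<.08)&(abs(B[...,0]+.05)<.012)
print('y walls',np.percentile(B[w][:,1],[2,98]).round(4))
E
python3 lip.py w7
```

```text
tcp [0.6272 0.0819 0.0616] cl 5.15 f [ 0.4  0.5 -0.4] cam [0.556 0.072 0.225]
knob 248 [ 0.6552 -0.0271  0.0582] [0.012 0.012 0.014]
1250 lip box x pct [-0.0642 -0.0639 -0.0616 -0.0585 -0.0572] 0.039174412617416804
tcp box [-0.0451  0.0015]
y walls [-0.0594  0.0547]
```

View pics/w7.png

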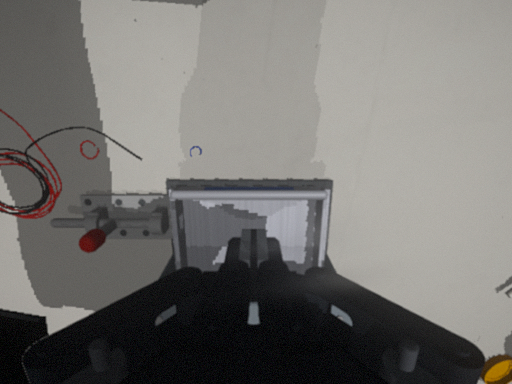

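The wrist view shows the lip along row 193 with the finger centred behind it, and the bolt withdrawn with its knob at (92,240). I measure the lip's rear edge at box x = -57.5 mm. I'll shift 3 mm back and descend behind the lip.

>>> apply_moves:
  travel:
    - [0.3, 0, -1]
    - [0.3, 0, -3]
    - [0.3, 0, -4.5]
    - [0.3, 0, -5.2]
    - [0.3, 0, -5.7]
    - [0.3, 0, -5.7]
  delta_rot:
    - [0, 0, 0]
    - [0, 0, 0]
    - [0, 0, 0]
    - [0, 0, 0]
    - [0, 0, 0]
    - [0, 0, 0]
  grip: [0, 0, 0, 0, 0, 0]

```text
clock: 5.75
tcp_pos: [0.6302, 0.0812, 0.0039]
tool_rot: [0.226, -3.132, -0.0]
contact_force: [-0.8, -0.4, 0.2]
gripper_width: 0.0002
gripper_force: 0.0
```

```bash
python3 lip.py w8; python3 tip.py w9 | tail -9
```

```text
tcp [0.6306 0.0814 0.0045] cl 5.8 f [-0.7  0.4  0.1] cam [0.559 0.07  0.168]
knob 860 [ 0.6548 -0.0267  0.056 ] [0.012 0.012 0.019]
2791 lip box x pct [-0.0643 -0.0639 -0.0613 -0.0527 -0.0485] 0.03928768203255446
tcp box [-0.0417  0.0004]
y walls [-0.059  0.055]
0.016 84 [-0.0209 -0.0123  0.0152] [-0.0179  0.0076  0.0191]
0.02 80 [-0.0212 -0.0133  0.0192] [-0.0175  0.0067  0.0228]
0.024 47 [-0.0211 -0.0086  0.0232] [-0.0092  0.0053  0.0272]
0.028 139 [-0.0167 -0.0142  0.0272] [-0.0044  0.0108  0.0312]
0.032 498 [-0.0219 -0.0172  0.0312] [-0.0044  0.0128  0.0352]
0.036 245 [-0.0217 -0.0152  0.0352] [-0.004   0.0118  0.0391]
0.04 192 [-0.0119 -0.015   0.0392] [-0.0039  0.0116  0.0432]
0.044 219 [-0.012  -0.0152  0.0432] [-0.0043  0.0118  0.0471]
0.048 234 [-0.0123 -0.0152  0.0472] [-0.0044  0.0118  0.0511]
```

The tip is at z≈0.029 behind the lip with no contact. I'll draw along box -x a little first.

>>> apply_moves:
  travel:
    - [-0.7, -0.1, 0]
    - [-1.4, -0.2, -0.1]
    - [-2.2, -0.3, -0.2]
    - [-3.0, -0.4, -0.3]
    - [-3.0, -0.4, -0.3]
  delta_rot:
    - [0, 0, 0]
    - [0, 0, 0]
    - [0, 0, 0]
    - [0, 0, 0]
    - [0, 0, 0]
  grip: [0, 0, 0, 0, 0]

```text
clock: 6.35
tcp_pos: [0.5983, 0.0775, 0.0013]
tool_rot: [0.226, -3.131, -0.0]
contact_force: [0.0, -0.3, -0.4]
gripper_width: 0.0001
gripper_force: 0.0
```

```bash
python3 lip.py w10
```

```text
tcp [0.5988 0.0775 0.0013] cl 6.4 f [ 0.5  0.4 -0.3] cam [0.528 0.066 0.165]
knob 379 [ 0.6524 -0.0278  0.055 ] [0.008 0.01  0.018]
2866 lip box x pct [-0.093  -0.0926 -0.09   -0.0846 -0.0805] 0.03928063508190722
tcp box [-0.0738  0.0012]
y walls [-0.06    0.0558]
```

The tray follows: about 28.6 mm is out. I'll draw about 79 mm more.

>>> apply_moves:
  travel:
    - [-1.0, -0.1, 0]
    - [-2.2, -0.3, 0]
    - [-3.6, -0.5, 0]
    - [-5.0, -0.7, 0]
    - [-6.2, -0.9, 0]
    - [-7.2, -1.0, 0]
    - [-7.8, -1.1, 0]
    - [-7.8, -1.1, 0]
  delta_rot:
    - [0, 0, 0]
    - [0, 0, 0]
    - [0, 0, 0]
    - [0, 0, 0]
    - [0, 0, 0]
    - [0, 0, 0]
    - [0, 0, 0]
    - [0, 0, 0]
  grip: [0, 0, 0, 0, 0, 0, 0, 0]

```text
clock: 7.2
tcp_pos: [0.5211, 0.0666, 0.0014]
tool_rot: [0.226, -3.132, -0.001]
contact_force: [0.6, 0.8, -0.1]
gripper_width: -0.0001
gripper_force: 0.0
```

```bash
python3 lip.py w11
```

```text
tcp [0.5217 0.0667 0.0014] cl 7.25 f [-0.1  0.5 -0.3] cam [0.45  0.055 0.165]
2785 lip box x pct [-0.1712 -0.1708 -0.1682 -0.1627 -0.1585] 0.039334106757170986
tcp box [-0.1516  0.0016]Traceback (most recent call last):
  File "lip.py", line 9, in <module>
    print('y walls',np.percentile(B[w][:,1],[2,98]).round(4))
                    ~~~~~~~~~~~~~^^^^^^^^^^^^^^^^^^
    return _quantile_unchecked(
        a, q, axis, out, overwrite_input, method, keepdims, weights)
    return _ureduce(a,
                    func=_quantile_ureduce_func,
    ...<5 lines>...
                    overwrite_input=overwrite_input,
                    method=method)
    r = func(a, **kwargs)
    result = _quantile(arr,
                       quantiles=q,
    ...<2 lines>...
                       out=out,
                       weights=wgt)
    slices_having_nans = np.isnan(arr[-1, ...])
                                  ~~~^^^^^^^^^
IndexError: index -1 is out of bounds for axis 0 with size 0
```

Drawn to about 107 mm. I'll creep to the stop and watch the force.

>>> apply_moves:
  travel:
    - [-0.1, 0, 0]
    - [-0.2, 0, 0]
    - [-0.3, 0, 0]
    - [-0.4, -0.1, 0]
    - [-0.4, -0.1, 0]
  delta_rot:
    - [0, 0, 0]
    - [0, 0, 0]
    - [0, 0, 0]
    - [0, 0, 0]
    - [0, 0, 0]
  grip: [0, 0, 0, 0, 0]

```text
clock: 7.75
tcp_pos: [0.5188, 0.0658, 0.0016]
tool_rot: [-0.226, 3.133, 0.001]
contact_force: [0.8, 1.6, -0.5]
gripper_width: 0.0002
gripper_force: 0.7
```

```bash
python3 lip.py w12 2>/dev/null
```

```text
tcp [0.5188 0.0658 0.0016] cl 7.8 f [ 1.2  1.1 -0.1] cam [0.448 0.055 0.165]
2745 lip box x pct [-0.1731 -0.1727 -0.1702 -0.1651 -0.161 ] 0.03933593412215082
tcp box [-0.1547  0.0011]
```

>>> apply_moves:
  travel:
    - [-0.1, 0, 0]
    - [-0.2, 0, 0]
    - [-0.3, 0, 0]
    - [-0.3, 0, 0]
  delta_rot:
    - [0, 0, 0]
    - [0, 0, 0]
    - [0, 0, 0]
    - [0, 0, 0]
  grip: [0, 0, 0, 0]

```text
clock: 8.2
tcp_pos: [0.5177, 0.0656, 0.0019]
tool_rot: [-0.226, 3.13, -0.0]
contact_force: [6.2, 1.3, -5.0]
gripper_width: 0.0003
gripper_force: 3.1
```

```bash
python3 lip.py w13 2>/dev/null
```

```text
tcp [0.5177 0.0656 0.0019] cl 8.25 f [ 6.3  1.5 -4.6] cam [0.446 0.054 0.165]
2763 lip box x pct [-0.1743 -0.1739 -0.1714 -0.1663 -0.1622] 0.03928584703433131
tcp box [-0.1558  0.0011]
```

The tray is at its stop: 6 N resistance and about 110 mm drawn. I'll back off, lift, and go above the right side of the knob.

>>> apply_moves:
  travel:
    - [0.5, 0, 0]
    - [0.9, 0.1, 0]
    - [0.9, 0.1, 3.5]
    - [0.9, 0.1, 8]
    - [4.5, -3.4, 8]
    - [8.0, -6.9, 8]
    - [11.5, -10, 8]
    - [14.6, -12.7, 8]
  delta_rot:
    - [0, 0, 0]
    - [0, 0, 0]
    - [0, 0, 0]
    - [0, 0, 0]
    - [0, 0, 0]
    - [0, 0, 0]
    - [0, 0, 0]
    - [0, 0, 0]
  grip: [0, 0, 0, 0, 0, 0, 0, 0]

```text
clock: 9.05
tcp_pos: [0.6625, -0.0632, 0.0816]
tool_rot: [0.225, -3.133, 0.001]
contact_force: [0.0, 1.0, 0.5]
gripper_width: -0.0001
gripper_force: 0.0
```

```bash
python3 lip.py w14 2>/dev/null
```

```text
tcp [ 0.6674 -0.0682  0.0815] cl 9.1 f [ 5.9 -2.5  1.7] cam [ 0.591 -0.074  0.245]
knob 176 [ 0.6554 -0.0289  0.0624] [0.011 0.01  0.005]
1369 lip box x pct [-0.1735 -0.1727 -0.1695 -0.167  -0.1665] 0.038879099980402045
tcp box [-0.027  -0.1529]
y walls [-0.0601  0.0557]
```

View pics/w14.png

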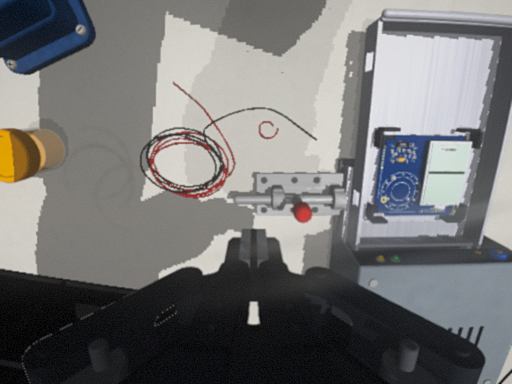

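The tray is out with the board in its nest at (425,175), and the knob is at (303,212). Letting it settle, then I'll correct.

>>> apply_moves:
  travel:
    - [0, 0, 0]
    - [0, 0, -0.5]
  delta_rot:
    - [0, 0, 0]
    - [0, 0, 0]
  grip: [0, 0]

```text
clock: 9.3
tcp_pos: [0.6607, -0.0612, 0.0763]
tool_rot: [0.226, -3.132, -0.001]
contact_force: [-0.2, -0.6, 0.0]
gripper_width: 0.0001
gripper_force: 0.0
```

>>> apply_moves:
  travel:
    - [0, -0.6, -2]
    - [0, -0.6, -4]
    - [0, -0.6, -5.5]
    - [0, -0.6, -5.5]
    - [-0.1, 0.4, -5.5]
    - [-0.2, 1.2, -5.5]
    - [-0.3, 1.9, -5.5]
    - [-0.3, 1.9, -5.5]
  delta_rot:
    - [0, 0, 0]
    - [0, 0, 0]
    - [0, 0, 0]
    - [0, 0, 0]
    - [0, 0, 0]
    - [0, 0, 0]
    - [0, 0, 0]
    - [0, 0, 0]
  grip: [0, 0, 0, 0, 0, 0, 0, 0]

```text
clock: 10.1
tcp_pos: [0.6589, -0.041, 0.0225]
tool_rot: [-0.229, 3.132, -0.0]
contact_force: [-0.2, 0.1, 0.3]
gripper_width: -0.0006
gripper_force: 0.0
```

```bash
python3 lip.py w15 2>/dev/null
```

```text
tcp [ 0.6589 -0.0416  0.0223] cl 10.15 f [-0.5  0.  -0.1] cam [ 0.588 -0.052  0.186]
knob 196 [ 0.6556 -0.0218  0.0631] [0.008 0.01  0.003]
```

The knob is now moving home. I'll continue, slowing down near the end.

>>> apply_moves:
  travel:
    - [-0.1, 0.5, 0]
    - [-0.1, 0.9, 0]
    - [-0.2, 1.2, 0]
    - [-0.2, 1.4, 0]
    - [-0.2, 1.6, 0]
    - [-0.2, 1.6, 0]
  delta_rot:
    - [0, 0, 0]
    - [0, 0, 0]
    - [0, 0, 0]
    - [0, 0, 0]
    - [0, 0, 0]
    - [0, 0, 0]
  grip: [0, 0, 0, 0, 0, 0]

```text
clock: 10.75
tcp_pos: [0.6563, -0.0261, 0.0215]
tool_rot: [0.227, -3.133, -0.001]
contact_force: [0.6, -1.3, 1.8]
gripper_width: -0.0002
gripper_force: 0.2
```

```bash
python3 lip.py w16 2>/dev/null
```

```text
tcp [ 0.6563 -0.0262  0.0214] cl 10.8 f [0.5 0.6 0.2] cam [ 0.585 -0.037  0.185]
knob 247 [ 0.6528 -0.0073  0.0629] [0.009 0.01  0.003]
```

Back at roughly its starting position. I'll creep on until the stop resists.

>>> apply_moves:
  travel:
    - [0, 0.1, 0]
    - [0, 0.2, 0]
    - [0, 0.3, 0]
    - [-0.1, 0.4, 0]
    - [-0.1, 0.4, 0]
  delta_rot:
    - [0, 0, 0]
    - [0, 0, 0]
    - [0, 0, 0]
    - [0, 0, 0]
    - [0, 0, 0]
  grip: [0, 0, 0, 0, 0]

```text
clock: 11.3
tcp_pos: [0.656, -0.0235, 0.0216]
tool_rot: [-0.225, 3.133, -0.003]
contact_force: [1.4, -5.2, -1.7]
gripper_width: 0.0001
gripper_force: 2.4
```

```bash
python3 lip.py w17 2>/dev/null
```

```text
tcp [ 0.656  -0.0235  0.0216] cl 11.35 f [ 0.7 -4.4 -1.5] cam [ 0.585 -0.034  0.185]
knob 262 [ 0.6523 -0.0046  0.063 ] [0.01  0.01  0.004]
```

>>> apply_moves:
  travel:
    - [0, 0.1, 0]
    - [0, 0.2, 0]
    - [0, 0.3, 0]
    - [0, 0.3, 0]
  delta_rot:
    - [0, 0, 0]
    - [0, 0, 0]
    - [0, 0, 0]
    - [0, 0, 0]
  grip: [0, 0, 0, 0]

```text
clock: 11.75
tcp_pos: [0.656, -0.0232, 0.0216]
tool_rot: [-0.223, 3.134, -0.011]
contact_force: [1.3, -12.1, -2.5]
gripper_width: -0.0002
gripper_force: 5.8
```

```bash
python3 lip.py w18 2>/dev/null
```

```text
tcp [ 0.656  -0.0232  0.0216] cl 11.8 f [  0.5 -11.4  -1.3] cam [ 0.585 -0.033  0.185]
knob 242 [ 0.6526 -0.0045  0.0631] [0.009 0.01  0.004]
```

The bolt is hard on its stop: 11 N and no further motion. I'll retreat to the right, then up and clear.

>>> apply_moves:
  travel:
    - [0.1, -0.7, 0]
    - [0.3, -2.0, 0]
    - [0.3, -2.5, 1]
    - [0.3, -2.5, 5]
    - [0.3, -2.5, 10]
    - [-3, -5, 13]
    - [-7, -8, 15]
    - [-7, -8, 15]
  delta_rot:
    - [0, 0, 0]
    - [0, 0, 0]
    - [0, 0, 0]
    - [0, 0, 0]
    - [0, 0, 0]
    - [0, 0, 0]
    - [0, 0, 0]
    - [0, 0, 0]
  grip: [0, 0, 0, 0, 0, 0, 0, 0]

```text
clock: 12.6
tcp_pos: [0.5839, -0.1018, 0.1757]
tool_rot: [-0.221, 3.131, -0.003]
contact_force: [-0.2, 0.2, -0.6]
gripper_width: 0.0002
gripper_force: 0.0
```

>>> apply_moves:
  travel:
    - [-4, -3, 2]
    - [-8, -5, 3]
    - [-8, -5, 3]
    - [-8, -5, 3]
  delta_rot:
    - [0, 0, 0]
    - [0, 0, 0]
    - [0, 0, 0]
    - [0, 0, 0]
  grip: [0, 0, 0, 0]

```text
clock: 13.0
tcp_pos: [0.5056, -0.1498, 0.2026]
tool_rot: [-0.224, 3.132, 0.0]
contact_force: [0.2, -0.2, 0.5]
gripper_width: 0.0003
gripper_force: 0.0
```

```bash
python3 lip.py w19 2>/dev/null; python3 -c "
from h import *
c=cap('top','t9')
cv2.imwrite('pics/z9.png',cv2.resize(c['frame'][50:290,90:410,::-1],(800,600),interpolation=cv2.INTER_CUBIC))"
```

```text
tcp [ 0.5062 -0.1494  0.2021] cl 13.05 f [-0.1  0.2 -1.3] cam [ 0.434 -0.161  0.366]
375 lip box x pct [-0.1744 -0.1739 -0.1713 -0.1679 -0.1674] 0.039116391151566766
tcp box [-0.1982 -0.21  ]
y walls [-0.0608  0.0557]
```

View pics/z9.png

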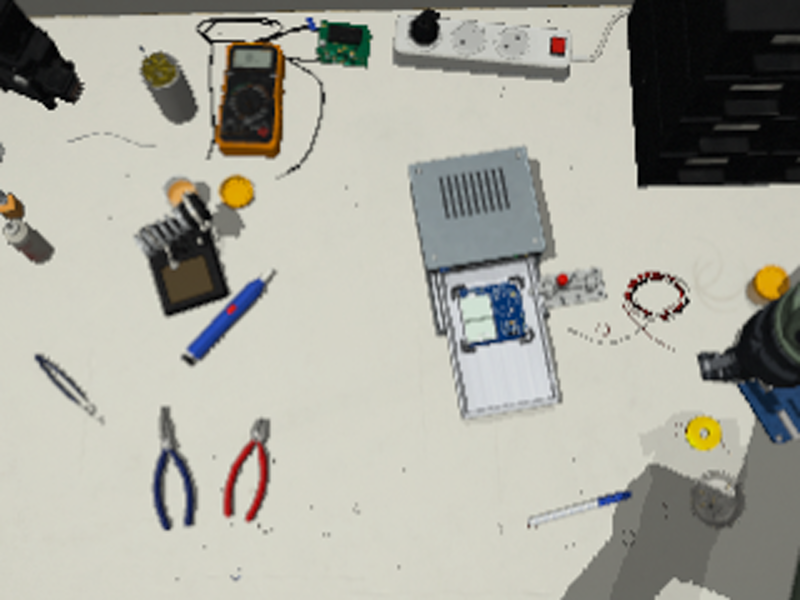

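The final top view shows the tray fully out with the board in its nest at (490,312), the knob home at (562,280), the loose items undisturbed, and the arm clear of the box.

```bash
python3 -c "
from plant import ctrl
print(ctrl.sign_off())"
```

```text
the job is handed in; nothing more can be done
None
```

The job is handed in at about 13 s: the tray is out at its stop (about 110 mm), the bolt is pushed home against its stop, the board is in its nest, nothing else looks moved, and the arm is clear of the box.

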